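Unload the sowing jig

TASK

Unload the sowing jig: swing the keeper bar right round off the template plate, lift the plate by its handle straight up off the two pins, keeping it level so that it does not cock or jam, and lay it flat, handle up, in the long grey drip tray. Then lift the black plug tray out of the jig, keeping it upright, and set it flat in the empty black carrier. Leave the keeper open, set both things down gently rather than dropping them, do not wrench the jig, and leave the other things on the bench where they are.

Things in the scene. Friction and masses are not known exactly. Their poses are not given: they have to be found in the camera images.
- jig: Metal sowing jig, fixed; place and yaw vary. Base 200 (x) x 110 (y) x 12 mm. At x = -83 and +83 mm an end block, 30 (x) x 100 (y) mm, its top (shoulder) 62 mm above the bench, with one upright 12 mm pin at y = 0, tip 102 mm above the bench. The nest between the blocks is open at both long sides but for 8 mm high stops at x = +-50, y = +-34. Origin: centre of underside; x along the line of pins.
- keeper_pivot (a point): Keeper's upright pivot, at x = 83, y = 85 mm in the jig's frame, 84 mm above the bench, on a pedestal (30 mm in x, y = 50 to 102 mm, 72 mm high) beside the jig's +x block. Its axes are the jig's.
- keeper (a joint): Angle (rad) of the keeper, a dark steel bar 18 wide, 84 to 92 mm above the bench, reaching 67 mm from its pivot. At 0 it points along the jig's -y, 2 mm over the template's end bar, blocking it; grows counter-clockwise from above; at 1.57 points along the jig's +x; stop at 1.7. Clear of the plate from 0.8; right round is over 1.1. Light friction (1 N at the knob), stays put. Starts 0 to 0.2.
- keeper_knob (a point): Grip point of the upright black knob on the keeper: a cylinder 18 mm across, from 92 to 126 mm above the bench, 50 mm from the pivot; this point is on its axis, 114 mm above the bench. It moves on an arc with the keeper; its y axis points from the knob to the pivot.
- template: Metal template plate, about 0.45 kg, 196 (x) x 80 (y) mm: drilled 8 mm sheet between two end bars (30 x 80 x 20 mm high), each with a 14 mm through hole at x = -83 / +83, y = 0 that rides on a 12 mm pin. Starts seated on the jig's shoulders, underside 62 mm above the bench, over the plug tray; must rise 40 mm to clear the pins. Bridge handle on top. Origin: centre of underside.
- template_grip (a point): Centre of the template's handle: a bar 110 long (x), 14 wide (y), from 38 to 54 mm above the plate's underside, free underneath between uprights at x = +-49 mm. This point is 46 mm above the underside, over the plate's centre of mass. x along the bar; pinch across y.
- plugtray: Black plug tray, 2 x 5 cells with brown plugs, about 0.25 kg, 122 (x) x 58 (y) x 48 mm high, straight walls. Starts in the jig's nest, underside 12 mm above the bench, long side along the jig's x, about 7 mm of play at each end. Can be pinched across its 58 mm width at mid-length. Origin: centre of underside; z up.
- drip: Long grey drip tray, fixed, empty: 230 (x) x 112 (y) x 18 mm high outside, walls 4 mm, floor 4 mm thick. Left or right of the jig. Origin: centre of underside, on the bench.
- carrier: Small empty black carrier, fixed: 148 (x) x 84 (y) x 18 mm high outside, walls 4 mm, floor 4 mm thick. On the other side of the jig. Origin: centre of underside, on the bench.
- dibber: bystander: turned wooden dibber, 140 mm long, 32 mm thick, lying on the bench at the far side; origin under the butt end of its handle
- pot: bystander: terracotta pot, 90 mm across, 85 mm tall; origin at the centre of its underside
- jar: bystander: glass jar with white cap, 60 mm across, 85 mm tall, to the right of the jig; origin under its centre
- bottle: bystander: white plastic bottle with black cap, 68 mm across, 150 mm tall, beyond the jig; origin under its centre
- mug: bystander: white ceramic mug, 80 mm across, 90 mm tall; origin under its centre
- labelbox: bystander: wooden box of white plant labels, 100 x 55 x 60 mm, labels to 105 mm; origin under its centre

How it is judged:
By the outcome, as a careful person would: the job done as asked, in the order asked, and still so for the second after the job is handed in, with the robot touching nothing.
It also fails if it takes over 72 s, if anything falls off the work surface, if the arm or the gripper's body presses on something with over 40 N, if the wrist force passes 120 N, or if a joint passes its speed limit or range.

ROBOT

A 6-joint arm with a two-finger parallel gripper is mounted at the origin on the work surface. World frame = base frame: x ahead of the robot, y to its left, z up, the work surface at z = 0. Lengths are in mm, angles in rad, forces in N, time in s.
With the tool pointing down it reaches from about 200 to 875 mm from the base axis. Payload 3.4 kg.
Tool frame: the origin (TCP) lies at the centre of the arm's flange, where the gripper is bolted on; the fingertips stand 199 mm ahead of it and the grasp point (between the pads) lies 180 mm ahead of it; y points along the fingers, x is the direction in which the jaws open and shut, and the axes are right-handed (so a half turn about y gives the same grasp; the last joint's range is limited). The gripper opens to 94 mm and grips with 3 to 60 N. Pads are 16 mm wide; open, the fingers measure 119 mm over their backs; the gripper's body (75 mm by 177 mm) begins 78 mm behind the grasp point.
Start: joints at [-1.234, 0.276, 1.505, -0, 1.361, -0.121], TCP at [254.135, -515.81, 404.693] pointing down, gripper open.
Joint ranges: [-2.89, 2.89], [-0.75, 2.08], [0.22, 2.7], [-1.18, 4.32], [0.11, 2.71], [-2.7, 2.7]. Speed limits (rad/s): [2.57, 2.57, 3.14, 3.14, 3.14, 3.14].

INTERFACE

Orientations are given as a 3x3 rotation matrix whose columns are the frame's x, y, z axes.
In Python, from station import bot gives the robot as it stands. The module is installed in compiled form; this text tells all that it offers.
- The arm moves only by the tool apply_moves, never from a script. Its argument "plan" is a list of rows, each a list of 3 entries, a list of its own where there are three numbers: the gripper's target within -1 to 1 (fully open at 1, half-way at 0, shut at -1), then the shift along the tool's x, y, z in cm, then the turn, a rotation vector about the tool's x, y, z in degrees. A call has 1 to 20 rows; each row is the pose to reach, as a shift and turn from the pose commanded when the call began, along the tool's axes at that moment; what a row does not reach only later rows make up. A row lasts 1/10 s, in which the tool goes at most 50 mm and 8.59 degrees, less where a joint would pass 70% of its speed; a pose out of reach is approached as far as the arm can. A call with a gripper value outside its range is refused whole. The fingers move at their own pace and stop on an object; "grip_force" is the grip in N (left out, the last holds). Time passes only in rows, so rows that repeat a pose let the fingers close. It gives the time, the measured TCP pose, the force and the opening at its end, in the units of the state.
- bot.get_state(): the state, without advancing time (a new reading comes with each control period).
- bot.snapshot(name): name is "side" or "top" or "wrist"; returns a dict with "color" (420x560x3 uint8, blue, green, red), "range_z" (420x560 float32, mm along the optical axis (not along the pixel's ray), 0 where there is no reading), "K" (3x3 intrinsics, pixels), "R" (3x3) and "t" (3): a world point X has camera coordinates R X + t; the wrist camera has in their place "mount" (4x4, takes a point from camera to tool coordinates, whose origin is the TCP and whose axes are the tool frame's). Camera axes: x right, y down, z forward; pixel columns grow to the right and rows downward; lengths in mm; the calibration is good to about 2 mm. The wrist camera is an equidistant fisheye: a pixel r from the principal point sees the ray r / f radians off the axis. A picture is of the moment at which its call begins: read the wrist's pose just before it.
- bot.sign_off(): hands the job in, once; it reports no verdict.
The state is a dict: "time": time; "joints": joint angles; "joint_vel": joint speeds; "joint_torque": joint torques, N m; "position": TCP position; "tcp_rot": TCP orientation; "ft_force": force on the tool from outside, world axes, zero at the start; "ft_torque": the same for the moment, N m; "opening": finger opening in mm.
Only numpy, scipy, OpenCV 4.12 (cv2) and the standard library are available. Lean on these libraries where they do the work, as an engineer would, in place of code of your own. Each camera call takes 0.05 s, during which the arm holds its last target. There are 200 camera calls.

## Working session

There is one attempt and no reset: what is moved stays moved. The work goes in short steps, Python scripts to look and compute and a tool call to move; the robot and the scene stay as the last step left them, time stands still between calls to the robot, and variables do not carry over. Pictures are saved under pics/ and viewed, about 8 in all and at most 12, crops included, and the job is handed in when it is done.

Besides the shell and the picture viewer there is one more tool, called in YAML: its name, and indented under it one key for each argument. apply_moves: Moves the arm, as the interface text tells. Its arguments: {"type":"object","properties":{"plan":{"type":"array"},"grip_force":{"type":"number"}},"required":["plan"]}

```bash
mkdir -p pics
cat > h.py <<'E'
import numpy as np, cv2
from station import bot
def cloud(s):
    z=s["range_z"]; h,w=z.shape; u,v=np.meshgrid(np.arange(w),np.arange(h))
    K=s["K"]; c=np.stack([(u-K[0,2])/K[0,0]*z,(v-K[1,2])/K[1,1]*z,z],-1)
    P=(c-s["t"])@s["R"]; P[z<=0]=np.nan; return P
E
python3 - <<'E'
from h import *
a=bot.snapshot("top"); b=bot.snapshot("side")
cv2.imwrite("pics/top0.png",a["color"]); cv2.imwrite("pics/side0.png",b["color"])
for s in (a,b):
    print(s["K"].round(1).tolist(), (-s["R"].T@s["t"]).round(0), s["R"].round(2).tolist())
    P=cloud(s)
    for v in range(30,420,60): print([tuple(int(x) if x==x else None for x in P[v,u]) for u in range(40,560,80)])
st=bot.get_state(); print(st["time"],st["position"],np.round(st["tcp_rot"],3).tolist(),st["opening"])
E
```

```text
[[421.9, 0.0, 287.2], [0.0, 421.9, 209.4], [0.0, 0.0, 1.0]] [ 446.   69. 1332.] [[0.01, -1.0, -0.02], [-0.99, -0.01, -0.12], [0.12, 0.02, -0.99]]
[(1409, 1156, -331), (1410, 815, -332), (1408, 474, -328), (1406, 137, -323), (1410, -196, -329), (1406, -525, -322), (1413, -860, -333)]
[(1321, 1404, -753), (1004, 651, 3), (1005, 385, 4), (1005, 121, 5), (1008, -141, 1), (1007, -400, 5), (1010, -662, 0)]
[(995, 1365, -734), (801, 641, 0), (804, 379, -3), (805, 119, 0), (805, -138, 5), (806, -394, 5), (797, -626, 44)]
[(691, 1355, -760), (598, 609, 46), (606, 372, 0), (610, 116, -10), (611, -137, -3), (613, -388, 2), (610, -616, 44)]
[(392, 1324, -751), (415, 600, 42), (417, 361, 15), (420, 113, 3), (422, -135, 1), (425, -385, -6), (429, -606, 43)]
[(106, 1293, -740), (237, 590, 38), (233, 358, -2), (238, 111, 7), (240, -133, -2), (244, -377, -1), (256, -589, 58)]
[(48, 844, -4), (51, 598, -5), (55, 353, -6), (108, 104, 163), (241, -38, 618), (285, -117, 765), (83, -588, 40)]
[[382.1, 0.0, 280.6], [0.0, 382.1, 210.3], [0.0, 0.0, 1.0]] [300. 887. 758.] [[-0.93, -0.36, 0.02], [-0.23, 0.56, 
[... 301 characters left out ...]
 145, 157), (1406, -177, -3), (1411, -753, -290), (750, -295, 75), (495, -565, -4), (191, -583, 50), (-131, -824, 0)]
[(1409, 224, -30), (1409, -92, -253), (859, 100, 42), (652, -47, 0), (398, -47, 72), (201, 73, 215), (25, 8, 220)]
[(1409, 313, -231), (885, 421, 78), (755, 285, 0), (554, 203, -1), (351, 122, 0), (147, 36, -2), (-17, 61, 86)]
[(991, 589, 4), (827, 519, -1), (650, 459, 13), (485, 381, -1), (311, 311, -1), (137, 243, 0), (-38, 171, 0)]
[(880, 692, -1), (733, 632, -3), (566, 592, 44), (433, 514, 0), (282, 454, 0), (129, 393, 0), (-23, 331, -2)]
0.1 [ 254.08244644 -515.62207534  403.9245527 ] [[0.442, -0.001, 0.897], [-0.897, 0.001, 0.442], [-0.002, -1.0, 0.0]] 93.67054209848071
```

View pics/top0.png

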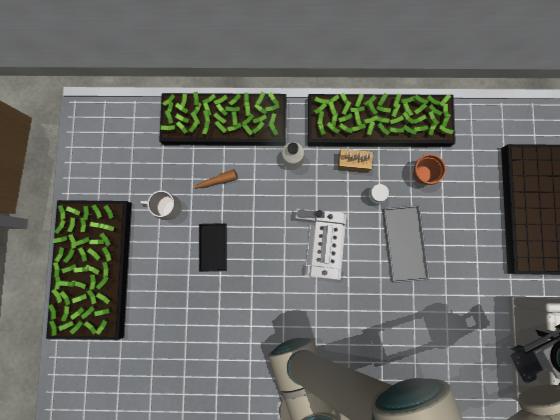

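View pics/side0.png

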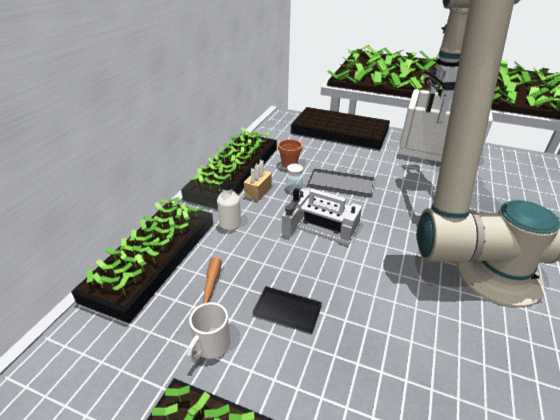

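The top view shows the jig at about (326,245), with the keeper pivot at (300,214). Jig +x therefore points up in the image (world +x) and +y points left. The drip tray is on the right at (405,243) and the carrier is on the left at (213,247). In the side view, the keeper and knob are at (293,205).

```bash
cat >> h.py <<'E'
def plane(s,uv,z):
    uv=np.atleast_2d(uv).astype(float); K=s["K"]
    d=np.c_[(uv[:,0]-K[0,2])/K[0,0],(uv[:,1]-K[1,2])/K[1,1],np.ones(len(uv))]@s["R"]
    c=-s["R"].T@s["t"]; return c+d*((z-c[2])/d[:,2])[:,None]
def wplane(s,st,uv,z):
    uv=np.asarray(uv,float).reshape(-1,1,2)
    n=cv2.fisheye.undistortPoints(uv,s["K"],np.zeros(4)).reshape(-1,2)
    M=s["mount"]; R=np.array(st["tcp_rot"]); d=np.c_[n,np.ones(len(n))]@(R@M[:3,:3]).T
    c=R@M[:3,3]+st["position"]; return c+d*((np.asarray(z)-c[2])/d[:,2])[:,None]
E
python3 - <<'E'
from h import *
s=bot.snapshot("top"); g=cv2.cvtColor(s["color"],cv2.COLOR_BGR2GRAY); hsv=cv2.cvtColor(s["color"],cv2.COLOR_BGR2HSV)
def rect(mask,x0,y0,x1,y1,z):
    m=np.zeros_like(mask); m[y0:y1,x0:x1]=mask[y0:y1,x0:x1]
    cs,_=cv2.findContours(m,cv2.RETR_EXTERNAL,cv2.CHAIN_APPROX_NONE); c=max(cs,key=cv2.contourArea)
    P=plane(s,c.reshape(-1,2),z)[:,:2].astype(np.float32); return cv2.minAreaRect(P)
print("carrier",rect((g<60).astype(np.uint8)*255,185,215,240,280,18))
print("drip px",g[205:212,395:415].mean(1),g[243,375:435])
print("jig bright",rect((g>170).astype(np.uint8)*255,303,205,350,285,75))
print(plane(s,[[334,214],[324,272]],100), plane(s,[[300,214],[319,213]],100))
c=cv2.resize(s["color"][195:290,290:435],None,fx=5.5,fy=5.5,interpolation=cv2.INTER_CUBIC); cv2.imwrite("pics/c1.png",c)
st=bot.get_state(); w=bot.snapshot("wrist"); print(w["K"],w["mount"].round(3))
E
```

```text
carrier ((488.95806884765625, 324.43682861328125), (146.16505432128906, 84.76152801513672), 2.113481283187866)
drip px [122.05 119.05 104.2  103.85 130.65 134.65 134.6 ] [137 135 132 137 167 193 132 133 132 131 122  81  62  88 130 139 139 139
 139 138 138 139 139 138 138 138 138 138 137 137 138 137 136 137 135 136
 135 136 137 136 136 135 136 135 135 126  88  88  83 124 123 124 123 123
 122 122 123 123 123 122]
jig bright ((499.52471923828125, -36.19143295288086), (111.69931030273438, 235.39971923828125), 89.59542846679688)
[[586.45159066 -45.56744873 100.        ]
 [417.79136069 -16.3162066  100.        ]] [[585.54871411  54.11286728 100.        ]
 [589.00787785  -1.61942415 100.        ]]
[[325.1922621    0.         270.38601653]
 [  0.         325.1922621  208.67022071]
 [  0.           0.           1.        ]] [[ 1.     0.     0.     0.301]
 [ 0.    -0.262  0.965 19.573]
 [ 0.    -0.965 -0.262 76.974]
 [ 0.     0.     0.     1.   ]]
```

View pics/c1.png

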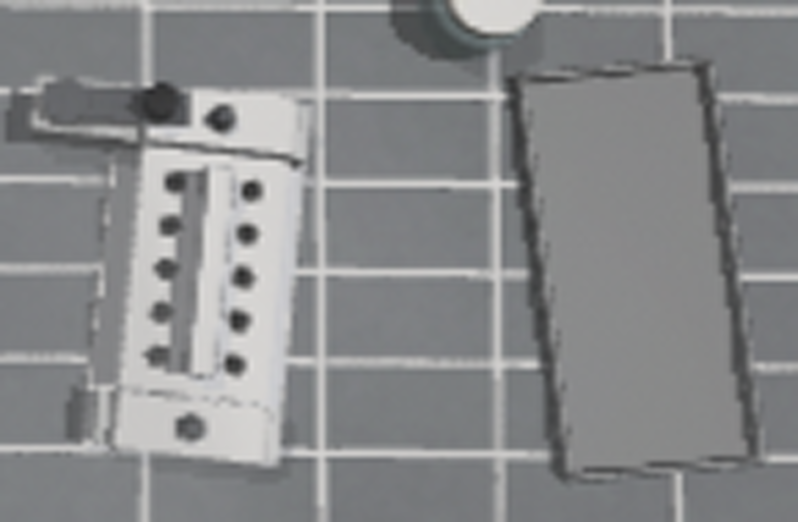

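apply_moves:
  plan:
    - [1,[-33,0,43.5],[0,-58,0]]
    - [1,[-33,0,43.5],[0,-58,0]]
    - [1,[-33,0,43.5],[0,-58,0]]
    - [1,[-33,0,43.5],[0,-58,0]]
    - [1,[-33,0,43.5],[0,-58,0]]
    - [1,[-33,0,43.5],[0,-58,0]]
    - [1,[-33,0,43.5],[0,-58,0]]
    - [1,[-33,0,43.5],[0,-58,0]]
    - [1,[-33,0,43.5],[0,-58,0]]
    - [1,[-33,0,43.5],[0,-58,0]]
    - [1,[-33,0,43.5],[0,-58,0]]
    - [1,[-33,0,43.5],[0,-58,0]]
    - [1,[-33,0,43.5],[0,-58,0]]
    - [1,[-33,0,43.5],[0,-58,0]]
    - [1,[-33,0,43.5],[0,-58,0]]
    - [1,[-33,0,43.5],[0,-58,0]]
    - [1,[-33,0,43.5],[0,-58,0]]

```text
time: 1.9
position: [498.2, -28.5, 404.8]
tcp_rot: [[0.995, 0.0, 0.102], [-0.102, -0.0, 0.995], [0.0, -1.0, -0.0]]
ft_force: [-0.5, 0.1, 0.5]
opening: 94.1
```

Run:
```python
from h import *
st=bot.get_state(); w=bot.snapshot("wrist"); print(st["time"],st["position"].round(1) if hasattr(st["position"],"round") else st["position"],np.round(st["tcp_rot"],3).tolist(),np.round(st["joints"],2),np.round(st["ft_force"],1))
cv2.imwrite("pics/w1.png",w["color"]); np.savez("w1.npz",c=w["color"],K=w["K"],mount=w["mount"],pos=st["position"],R=st["tcp_rot"])
```

```text
1.9 [498.2 -28.5 404.8] [[0.995, 0.0, 0.102], [-0.102, -0.0, 0.995], [0.0, -1.0, -0.0]] [-0.2   0.16  1.66 -0.    1.32 -0.09] [-0.5  0.1  0.5]
```

View pics/w1.png

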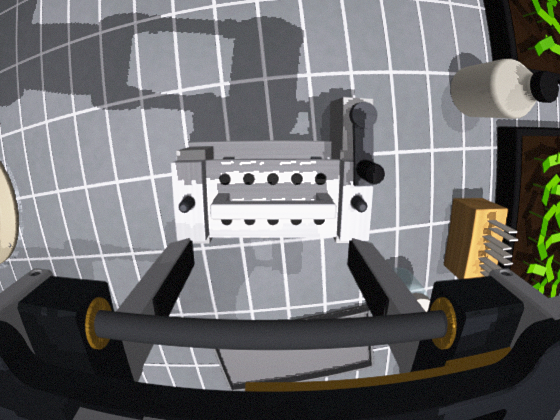

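The wrist view shows the pins near (190,202) and (360,203), the ten drilled holes between them, the knob top at about (371,173) and the pivot at (358,113). The handle lies along row 210. Next I'll measure these by masks.

Run:
```python
from h import *
d=np.load("w1.npz"); st={"position":d["pos"],"tcp_rot":d["R"]}; s={"K":d["K"],"mount":d["mount"]}
g=cv2.cvtColor(d["c"],cv2.COLOR_BGR2GRAY)
m=np.zeros_like(g); m[90:235,172:392]=(g[90:235,172:392]<75)*255
n,l,S,C=cv2.connectedComponentsWithStats(m)
for i in range(1,n):
    if S[i,4]>15: print(S[i].tolist(),C[i].round(1),[wplane(s,st,[C[i]],z)[0,:2].round(1).tolist() for z in (70,100,126)])
c=cv2.resize(d["c"][90:250,165:395],None,fx=3.4,fy=3.4,interpolation=cv2.INTER_CUBIC); cv2.imwrite("pics/c2.png",c)
```

```text
[320, 98, 23, 61, 928] [333.3 126.2] [[567.5, 38.5], [561.8, 39.3], [556.8, 40.0]]
[349, 103, 36, 83, 1334] [362.4 151.8] [[595.3, 11.1], [586.9, 14.5], [579.6, 17.5]]
[205, 147, 8, 13, 88] [208.8 152.7] [[444.1, 24.9], [450.1, 27.0], [455.3, 28.9]]
[311, 157, 10, 2, 18] [315.1 157.6] [[547.0, 9.2], [543.2, 12.8], [539.9, 16.0]]
[338, 160, 6, 75, 177] [340.3 193.6] [[570.0, -29.4], [564.0, -22.1], [558.8, -15.8]]
[202, 162, 7, 73, 155] [204.7 196.5] [[433.7, -18.4], [440.7, -12.1], [446.7, -6.7]]
[316, 173, 10, 12, 96] [320.2 178.6] [[550.6, -12.1], [546.4, -6.5], [542.8, -1.6]]
[219, 174, 11, 11, 92] [224.4 179. ] [[456.2, -2.9], [461.0, 1.9], [465.2, 6.0]]
[244, 174, 10, 11, 90] [248.4 178.9] [[479.8, -5.4], [482.4, -0.4], [484.6, 3.9]]
[268, 174, 10, 11, 93] [272.4 178.8] [[503.3, -7.8], [503.7, -2.5], [504.0, 2.0]]
[292, 174, 10, 11, 89] [296.5 178.6] [[527.0, -10.0], [525.1, -4.5], [523.4, 0.2]]
[179, 196, 16, 16, 140] [187.5 202.6] [[414.7, -22.8], [423.5, -16.1], [431.1, -10.3]]
[351, 196, 16, 16, 143] [357.4 202.4] [[587.6, -40.3], [579.9, -32.0], [573.2, -24.7]]
[222, 220, 9, 5, 38] [226.1 221.7] [[451.8, -46.9], [457.0, -37.9], [461.6, -30.1]]
[245, 220, 9, 5, 36] [249.1 221.6] [[475.4, -49.2], [478.4, -40.0], [481.0, -32.0]]
[268, 220, 10, 5, 36] [272.5 221.4] [[499.1, -51.4], [499.8, -42.0], [500.4, -33.9]]
[292, 220, 9, 5, 34] [295.8 221.5] [[522.6, -53.9], [521.1, -44.3], [519.8, -35.9]]
[315, 220, 9, 4, 32] [318.8 221.3] [[546.2, -56.3], [542.4, -46.4], [539.2, -37.9]]
```

View pics/c2.png

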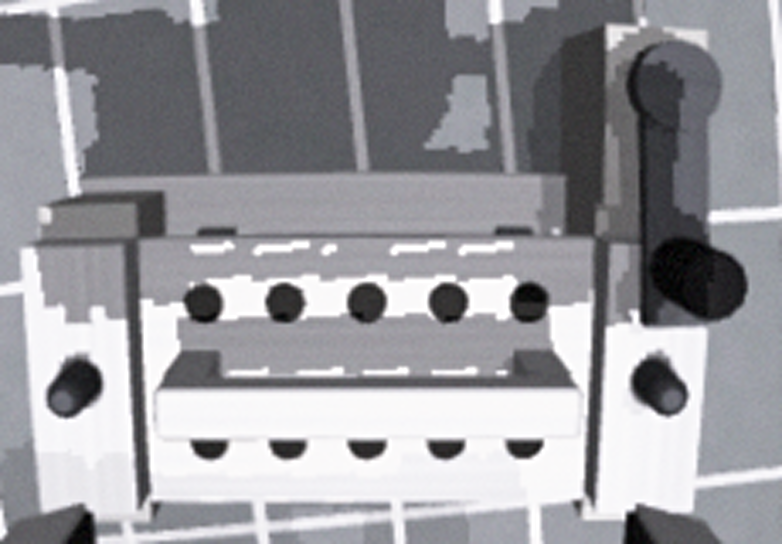

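Run:
```python
from h import *
d=np.load("w1.npz"); st={"position":d["pos"],"tcp_rot":d["R"]}; s={"K":d["K"],"mount":d["mount"]}
f=lambda u,v,z: wplane(s,st,[[165+u/3.4,90+v/3.4]],z)[0,:2]
a,b=f(67,400,102),f(671,397,102); v=b-a; print("pins",a,b,np.linalg.norm(v),np.arctan2(v[1],v[0]),(a+b)/2)
print("handle corners",f(158,388,116),f(580,388,116),f(580,437,116),f(158,437,116)); print("handle ctr",f(369,412.5,116))
print("hole rows bottom",f(366,321,70),f(366,458,70))
k=f(717,283,126); p=f(680,82,94); print("knob",k,"pivot",p)
c=(a+b)/2; e=v/np.linalg.norm(v); n=np.array([-e[1],e[0]])
pv=c+83*e+85*n; q=k-pv; print("pivot from pins",pv,"knob rel",q,np.linalg.norm(q),"angle",np.arctan2(q@e,-(q@n)))
# drip from top: corners
t=bot.snapshot("top"); C=np.array([[512,75],[708,65],[760,460],[565,475]])/5.5+[290,195]
P=plane(t,C,18)[:,:2]; print("drip",P.round(1).tolist(),P.mean(0),cv2.minAreaRect(P.astype(np.float32)))
```

```text
pins [420.61452468 -20.09709432] [584.05690442 -36.07641683] 164.22164973498516 -0.09745758742831215 [502.33571455 -28.08675558]
handle corners [449.33748794 -16.11983904] [556.1506272  -27.10965846] [555.52158971 -40.16143205] [447.37279581 -28.99773607]
handle ctr [501.99472883 -28.016225  ]
hole rows bottom [503.05347039 -13.3870757 ] [498.85989236 -54.89464104]
knob [590.49287949  -1.23263029] pivot [593.51867539  48.37154578]
pivot from pins [593.21264799  48.43371861] knob rel [ -2.7197685 -49.6663489] 49.740761488071584 angle 0.04275143706558531
drip [[614.1, -206.5], [620.8, -317.5], [399.5, -340.2], [390.0, -232.1]] [ 506.07414219 -274.07386629] ((506.77252197265625, -273.36016845703125), (227.15728759765625, 111.12080383300781), 5.860210418701172)
```

apply_moves:
  plan:
    - [0,[8.9,0,3.65],[0,-2.5,0]]
    - [0,[8.9,0,3.65],[0,-2.5,0]]
    - [0,[8.9,0,3.65],[0,-2.5,0]]
    - [0,[8.9,0,3.65],[0,-2.5,0]]
    - [0,[8.9,3,3.65],[0,-2.5,0]]
    - [0,[8.9,6,3.65],[0,-2.5,0]]
    - [0,[8.9,8,3.65],[0,-2.5,0]]
    - [0,[8.9,9.5,3.65],[0,-2.5,0]]
    - [0,[8.9,10.5,3.65],[0,-2.5,0]]
    - [0,[8.9,10.9,3.65],[0,-2.5,0]]
    - [0,[8.9,10.9,3.65],[0,-2.5,0]]
    - [0,[8.9,10.9,3.65],[0,-2.5,0]]
  grip_force: 10

```text
time: 3.2
position: [590.8, -0.3, 296.6]
tcp_rot: [[0.998, 0.001, 0.057], [-0.057, -0.0, 0.998], [0.002, -1.0, -0.0]]
ft_force: [0.1, -0.3, -0.2]
opening: 47.3
```

apply_moves:
  plan:
    - [-0.7,[0,0,0],[0,0,0]]
    - [-0.7,[0,0,0],[0,0,0]]
    - [-0.7,[0,0,0],[0,0,0]]
    - [-0.7,[0,0,0],[0,0,0]]
    - [-0.7,[0,0,0],[0,0,0]]
    - [-0.7,[0,0,0],[0,0,0]]
    - [-0.7,[0,0,0],[0,0,0]]
    - [-0.7,[0,0,0],[0,0,0]]
  grip_force: 10

```text
time: 4.0
position: [590.6, -0.2, 295.8]
tcp_rot: [[0.998, -0.0, 0.057], [-0.057, -0.0, 0.998], [-0.0, -1.0, -0.0]]
ft_force: [-1.2, -0.4, 3.1]
opening: 17.8
```

apply_moves:
  plan:
    - [-0.7,[0.436,0,0.019],[0,-5,0]]
    - [-0.7,[0.868,0,0.076],[0,-10,0]]
    - [-0.7,[1.294,0,0.17],[0,-15,0]]
    - [-0.7,[1.71,0,0.302],[0,-20,0]]
    - [-0.7,[2.113,0,0.468],[0,-25,0]]
    - [-0.7,[2.5,0,0.67],[0,-30,0]]
    - [-0.7,[2.868,0,0.904],[0,-35,0]]
    - [-0.7,[3.214,0,1.17],[0,-40,0]]
    - [-0.7,[3.536,0,1.464],[0,-45,0]]
    - [-0.7,[3.83,0,1.786],[0,-50,0]]
    - [-0.7,[4.096,0,2.132],[0,-55,0]]
    - [-0.7,[4.33,0,2.5],[0,-60,0]]
    - [-0.7,[4.532,0,2.887],[0,-65,0]]
    - [-0.7,[4.698,0,3.29],[0,-70,0]]
    - [-0.7,[4.83,0,3.706],[0,-75,0]]
    - [-0.7,[4.924,0,4.132],[0,-80,0]]
    - [-0.7,[4.924,0,4.132],[0,-80,0]]
    - [-0.7,[4.924,0,4.132],[0,-80,0]]

```text
time: 5.8
position: [640.3, 39.1, 295.7]
tcp_rot: [[0.229, -0.006, -0.973], [0.973, 0.001, 0.229], [-0.0, -1.0, 0.006]]
ft_force: [-6.4, 2.4, 6.2]
opening: 17.8
```

apply_moves:
  plan:
    - [-0.3,[0,0,0],[0,0,0]]
    - [-0.3,[0,0,0],[0,0,0]]
    - [-0.3,[0,0,0],[0,0,0]]
    - [-0.3,[0,0,0],[0,0,0]]
    - [-0.3,[0,-2,0],[0,0,0]]
    - [-0.3,[0,-5,0],[0,0,0]]
    - [0,[0,-9,0],[0,0,0]]
    - [0,[0,-11,0],[0,0,0]]
    - [0,[0,-11,0],[0,0,0]]
    - [0,[0,-11,0],[0,0,0]]

```text
time: 6.8
position: [642.1, 38.2, 405.1]
tcp_rot: [[0.23, -0.0, -0.973], [0.973, -0.0, 0.23], [-0.0, -1.0, 0.0]]
ft_force: [0.2, -0.2, 0.1]
opening: 47.2
```

Run:
```python
from h import *
st=bot.get_state(); print(np.round(st["joints"],2))
e=np.array([np.cos(-.0975),np.sin(-.0975)]); n=np.array([-e[1],e[0]])
R=np.array(st["tcp_rot"]); d=np.array([502.2,-28.1])-st["position"][:2]
print("shift to template grip (tool x,z cm)",R[:2,0]@d/10,R[:2,2]@d/10,"down to z=288:",(st["position"][2]-288)/10)
print("turn y deg to z=-jigx",np.degrees(np.arctan2(R[1,2],R[0,2])-(np.pi-.0975)))
```

```text
[-0.05  0.38  1.35 -0.    1.41 -1.39]
shift to template grip (tool x,z cm) -9.668801195919805 12.093433653115175 down to z=288: 11.706390736788489
turn y deg to z=-jigx -7.688494395326005
```

apply_moves:
  plan:
    - [0,[-9.65,0,12.1],[0,-7.7,0]]
    - [0,[-9.65,0,12.1],[0,-7.7,0]]
    - [0,[-9.65,0,12.1],[0,-7.7,0]]
    - [0,[-9.65,0,12.1],[0,-7.7,0]]
    - [0,[-9.65,0,12.1],[0,-7.7,0]]
    - [0,[-9.65,0,12.1],[0,-7.7,0]]
    - [0,[-9.65,0,12.1],[0,-7.7,0]]

```text
time: 7.5
position: [503.6, -27.6, 405.1]
tcp_rot: [[0.096, -0.0, -0.995], [0.995, 0.0, 0.096], [0.0, -1.0, 0.0]]
ft_force: [-1.0, 0.1, 0.3]
opening: 46.9
```

Run:
```python
from h import *
st=bot.get_state(); w=bot.snapshot("wrist"); R=np.array(st["tcp_rot"]); print(st["time"],np.round(st["position"],1),R.round(3).tolist())
cv2.imwrite("pics/w2.png",w["color"]); np.savez("w2.npz",c=w["color"],K=w["K"],mount=w["mount"],pos=st["position"],R=st["tcp_rot"])
```

```text
7.5 [503.6 -27.6 405.1] [[0.096, -0.0, -0.995], [0.995, 0.0, 0.096], [0.0, -1.0, 0.0]]
```

View pics/w2.png

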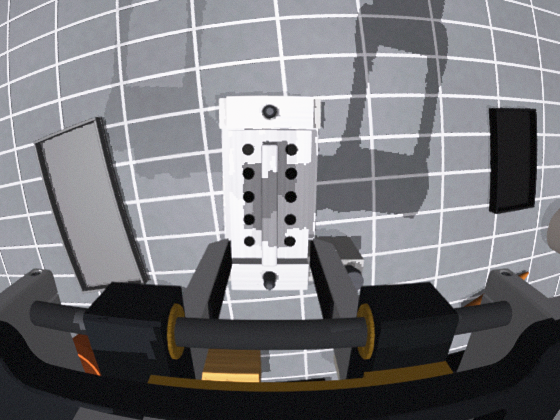

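The wrist view shows the jig pins at (269,112) and (268,281). The hole columns are near x=248 and x=291, with the handle between them at about x=269. The drip tray is on the left at (90,205) and the carrier on the right at (513,160). The keeper is off the plate.

Run:
```python
from h import *
d=np.load("w2.npz"); st={"position":d["pos"],"tcp_rot":d["R"]}; s={"K":d["K"],"mount":d["mount"]}
img=d["c"]; g=cv2.cvtColor(img,cv2.COLOR_BGR2GRAY)
m=np.zeros_like(g); m[135:250,238:302]=(g[135:250,238:302]<70)*255
n,l,S,C=cv2.connectedComponentsWithStats(m); k=[i for i in range(1,n) if 30<S[i,4]<200 ]
H=wplane(s,st,C[k],70)[:,:2]; print(len(k),H.round(1).tolist(),H.mean(0),cv2.minAreaRect(H.astype(np.float32)))
def trap(mask,z,ch):
    cs,_=cv2.findContours(mask,cv2.RETR_EXTERNAL,cv2.CHAIN_APPROX_NONE); c=max(cs,key=cv2.contourArea)
    P=wplane(s,st,c.reshape(-1,2),z)[:,:2]; return cv2.minAreaRect(P.astype(np.float32))
m=np.zeros_like(g); m[100:220,480:545]=(g[100:220,480:545]<60)*255; print("carrier",trap(m,18,0))
# drip: dark rim corners: fill grey floor+rim
m=np.zeros_like(g); m[112:300,30:140]=(g[112:300,30:140]<70)*255; m[265:,:60]=0
m=cv2.morphologyEx(m,cv2.MORPH_CLOSE,np.ones((3,3)))
cs,_=cv2.findContours(m,cv2.RETR_EXTERNAL,cv2.CHAIN_APPROX_NONE); c=max(cs,key=cv2.contourArea)
print("drip",cv2.boundingRect(c),cv2.minAreaRect(wplane(s,st,c.reshape(-1,2),18)[:,:2].astype(np.float32)))
t=bot.snapshot("side")
cv2.imwrite("pics/side1.png",t["color"])
cv2.imwrite("pics/c3.png",cv2.resize(np.hstack([cv2.resize(img[100:310,20:160],None,fx=2,fy=2),cv2.resize(t["color"][150:290,260:390],(390,420))]),None,fx=1.1,fy=1.1))
```

```text
10 [[452.4, -44.5], [456.5, -3.0], [475.8, -46.5], [480.1, -5.0], [499.2, -49.0], [503.3, -7.3], [522.9, -51.1], [527.0, -9.5], [546.5, -53.8], [550.6, -12.2]] [501.42489081 -28.21120328] ((501.5007629394531, -28.18658447265625), (42.16019058227539, 94.58953857421875), 84.35260772705078)
carrier ((491.3670654296875, 317.77105712890625), (146.7813262939453, 96.74537658691406), 1.906927466392517)
drip (35, 117, 105, 183) ((519.7175903320312, -267.4982604980469), (248.38072204589844, 120.52186584472656), 6.058008670806885)
```

View pics/c3.png

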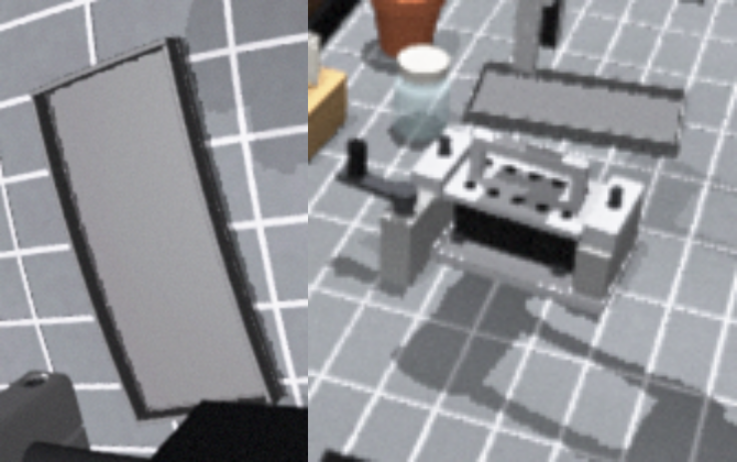

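Run:
```python
from h import *
d=np.load("w2.npz"); st={"position":d["pos"],"tcp_rot":d["R"]}; s={"K":d["K"],"mount":d["mount"]}
f=lambda u,v,z: wplane(s,st,[[20+u/2.2,100+v/2.2]],z)[0,:2]
A,B,C,D=f(35,95,18),f(138,418,18),f(165,47,18),f(272,402,18)
for p in(A,B,C,D): print(p.round(1))
e=(B-A)/np.linalg.norm(B-A); e2=(D-C)/np.linalg.norm(D-C); print(np.arctan2(e[1],e[0]),np.arctan2(e2[1],e2[0]),np.linalg.norm(B-A),np.linalg.norm(C-A))
n=np.array([-e[1],e[0]]); print("width A->C",(C-A)@n,(D-B)@n, "ctr",(A+B+C+D)/4+2*n)
R=d["R"];dl=np.array([501.9,-28.1])-d["pos"][:2]; print("cm x,z",R[:2,0]@dl/10,R[:2,2]@dl/10)
```

```text
[ 405.5 -338.2]
[ 624.8 -316.1]
[ 396.2 -234.2]
[ 614.6 -209.5]
0.10032838586905492 0.11255190555604547 220.4669471152437 104.37237566175098
width A->C 104.36609356195419 107.0528417598589 ctr [ 510.07190275 -272.49552963]
cm x,z -0.06717229361720173 0.16671780197454686
```

apply_moves:
  plan:
    - [0,[-0.05,3,0.15],[0,0,0]]
    - [0,[-0.05,6,0.15],[0,0,0]]
    - [0,[-0.05,8.5,0.15],[0,0,0]]
    - [0,[-0.05,10.5,0.15],[0,0,0]]
    - [0,[-0.05,11.4,0.15],[0,0,0]]
    - [0,[-0.05,11.7,0.15],[0,0,0]]
    - [0,[-0.05,11.7,0.15],[0,0,0]]
    - [-0.8,[-0.05,11.7,0.15],[0,0,0]]
    - [-0.8,[-0.05,11.7,0.15],[0,0,0]]
    - [-0.8,[-0.05,11.7,0.15],[0,0,0]]
    - [-0.8,[-0.05,11.7,0.15],[0,0,0]]
    - [-0.8,[-0.05,11.7,0.15],[0,0,0]]
    - [-0.8,[-0.05,11.7,0.15],[0,0,0]]
    - [-0.8,[-0.05,11.7,0.15],[0,0,0]]
    - [-0.8,[-0.05,11.7,0.15],[0,0,0]]
  grip_force: 35

```text
time: 9.1
position: [500.8, -28.3, 289.0]
tcp_rot: [[0.097, 0.0, -0.995], [0.995, -0.0, 0.097], [-0.0, -1.0, -0.0]]
ft_force: [-0.1, -0.2, 4.1]
opening: 13.6
```

apply_moves:
  plan:
    - [-0.8,[0,-0.3,0],[0,0,0]]
    - [-0.8,[0,-0.7,0],[0,0,0]]
    - [-0.8,[0,-1.1,0],[0,0,0]]
    - [-0.8,[0,-1.5,0],[0,0,0]]
    - [-0.8,[0,-1.5,0],[0,0,0]]

```text
time: 9.6
position: [500.9, -28.2, 304.1]
tcp_rot: [[0.097, 0.001, -0.995], [0.995, -0.0, 0.097], [-0.0, -1.0, -0.001]]
ft_force: [0.7, 0.4, -3.5]
opening: 13.6
```

apply_moves:
  plan:
    - [-0.8,[0,-0.5,0],[0,0,0]]
    - [-0.8,[0,-1,0],[0,0,0]]
    - [-0.8,[0,-1.5,0],[0,0,0]]
    - [-0.8,[0,-2,0],[0,0,0]]
    - [-0.8,[0,-2.5,0],[0,0,0]]
    - [-0.8,[0,-3,0],[0,0,0]]
    - [-0.8,[0,-4,0],[0,0,0]]
    - [-0.8,[0,-5.5,0],[0,0,0]]
    - [-0.8,[0,-7.5,0],[0,0,0]]
    - [-0.8,[0,-9,0],[0,0,0]]
    - [-0.8,[0,-9,0],[0,0,0]]

```text
time: 10.7
position: [501.5, -28.4, 396.3]
tcp_rot: [[0.097, 0.006, -0.995], [0.995, -0.001, 0.097], [-0.001, -1.0, -0.006]]
ft_force: [-0.5, -0.6, -4.0]
opening: 13.3
```

apply_moves:
  plan:
    - [-0.8,[-1,0,-0.1],[0,-0.5,0]]
    - [-0.8,[-2.5,0,-0.3],[0,-1.2,0]]
    - [-0.8,[-4.5,0,-0.6],[0,-2.1,0]]
    - [-0.8,[-7,0,-0.9],[0,-3.3,0]]
    - [-0.8,[-9.5,0,-1.2],[0,-4.5,0]]
    - [-0.8,[-12,0,-1.5],[0,-5.7,0]]
    - [-0.8,[-14.5,0,-1.8],[0,-6.9,0]]
    - [-0.8,[-17,0,-2.2],[0,-8.1,0]]
    - [-0.8,[-19.5,0,-2.5],[0,-9.3,0]]
    - [-0.8,[-21.5,0,-2.7],[0,-10.3,0]]
    - [-0.8,[-23,0,-2.9],[0,-11,0]]
    - [-0.8,[-24,0,-3.05],[0,-11.5,0]]
    - [-0.8,[-24.3,0,-3.05],[0,-11.6,0]]
    - [-0.8,[-24.3,0,-3.05],[0,-11.6,0]]
    - [-0.8,[-24.3,0,-3.05],[0,-11.6,0]]

```text
time: 12.2
position: [507.4, -272.4, 393.4]
tcp_rot: [[-0.105, -0.001, -0.994], [0.994, 0.001, -0.105], [0.001, -1.0, 0.0]]
ft_force: [-0.2, -0.3, -4.4]
opening: 13.5
```

Run:
```python
from h import *
st=bot.get_state(); w=bot.snapshot("wrist"); t=bot.snapshot("top"); R=np.array(st["tcp_rot"]); print(st["time"],np.round(st["position"],1),R.round(3).tolist(),st["opening"],np.round(st["ft_force"],1),np.round(st["ft_torque"],2))
cv2.imwrite("pics/w3.png",np.hstack([w["color"],cv2.resize(t["color"][190:300,370:450],(240,420))])); np.savez("w3.npz",c=w["color"],K=w["K"],mount=w["mount"],pos=st["position"],R=st["tcp_rot"])
```

```text
12.2 [ 507.4 -272.4  393.4] [[-0.105, -0.001, -0.994], [0.994, 0.001, -0.105], [0.001, -1.0, 0.0]] 13.455303252938009 [-0.2 -0.3 -4.4] [ 0.   -0.15  0.02]
```

View pics/w3.png

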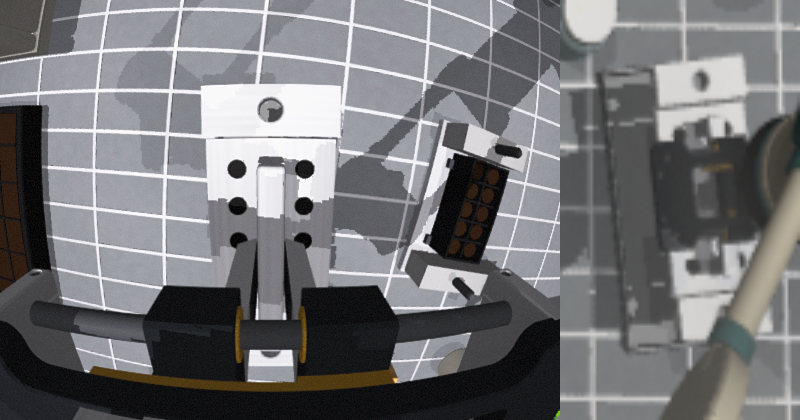

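The plate hangs square in the grip with its end hole at (270,110). The plug tray is visible in the jig at (470,210). Now I'll lower the plate.

apply_moves:
  plan:
    - [-0.8,[0,2,0],[0,0,0]]
    - [-0.8,[0,5,0],[0,0,0]]
    - [-0.8,[0,8,0],[0,0,0]]
    - [-0.8,[0,11,0],[0,0,0]]
    - [-0.8,[0,13,0],[0,0,0]]
    - [-0.8,[0,14,0],[0,0,0]]
    - [-0.8,[0,14.4,0],[0,0,0]]
    - [-0.8,[0,14.8,0],[0,0,0]]
    - [-0.8,[0,15.2,0],[0,0,0]]
    - [-0.8,[0,15.5,0],[0,0,0]]
    - [-0.8,[0,15.7,0],[0,0,0]]
    - [-0.8,[0,15.8,0],[0,0,0]]
    - [-0.8,[0,15.8,0],[0,0,0]]
    - [-0.8,[0,15.8,0],[0,0,0]]

```text
time: 13.7
position: [507.6, -273.1, 235.8]
tcp_rot: [[-0.105, 0.0, -0.994], [0.994, -0.0, -0.105], [-0.0, -1.0, -0.0]]
ft_force: [-0.0, -0.7, -3.5]
opening: 13.9
```

apply_moves:
  plan:
    - [-0.8,[0,0.1,0],[0,0,0]]
    - [-0.8,[0,0.2,0],[0,0,0]]
    - [-0.8,[0,0.3,0],[0,0,0]]
    - [-0.8,[0,0.3,0],[0,0,0]]
    - [-0.8,[0,0.3,0],[0,0,0]]

```text
time: 14.2
position: [507.5, -273.1, 232.6]
tcp_rot: [[-0.105, -0.0, -0.994], [0.994, -0.0, -0.105], [-0.0, -1.0, 0.0]]
ft_force: [-0.5, 0.6, -4.3]
opening: 13.7
```

apply_moves:
  plan:
    - [-0.8,[0,0.05,0],[0,0,0]]
    - [-0.8,[0,0.1,0],[0,0,0]]
    - [-0.8,[0,0.15,0],[0,0,0]]
    - [-0.8,[0,0.15,0],[0,0,0]]
    - [-0.8,[0,0.15,0],[0,0,0]]

```text
time: 14.7
position: [507.5, -273.0, 231.2]
tcp_rot: [[-0.105, -0.0, -0.994], [0.994, -0.0, -0.105], [-0.0, -1.0, 0.0]]
ft_force: [0.1, -0.6, -4.8]
opening: 13.5
```

apply_moves:
  plan:
    - [-0.8,[0,0.05,0],[0,0,0]]
    - [-0.8,[0,0.1,0],[0,0,0]]
    - [-0.8,[0,0.15,0],[0,0,0]]
    - [-0.8,[0,0.15,0],[0,0,0]]

```text
time: 15.1
position: [507.5, -273.0, 231.0]
tcp_rot: [[-0.105, 0.001, -0.994], [0.994, -0.001, -0.105], [-0.001, -1.0, -0.001]]
ft_force: [-2.9, 1.6, 6.1]
opening: 13.7
```

apply_moves:
  plan:
    - [-0.8,[0,-0.05,0],[0,0,0]]
    - [-0.5,[0,-0.05,0],[0,0,0]]
    - [-0.3,[0,-0.05,0],[0,0,0]]
    - [-0.1,[0,-0.05,0],[0,0,0]]
    - [0,[0,-0.05,0],[0,0,0]]
    - [0,[0,-0.05,0],[0,0,0]]
    - [0,[0,-0.05,0],[0,0,0]]
    - [0,[0,-2,0],[0,0,0]]
    - [0,[0,-5,0],[0,0,0]]
    - [0,[0,-9,0],[0,0,0]]
    - [0,[0,-13,0],[0,0,0]]
    - [0,[0,-17,0],[0,0,0]]
    - [0,[0,-17,0],[0,0,0]]

```text
time: 16.4
position: [508.6, -273.7, 405.9]
tcp_rot: [[-0.105, 0.01, -0.994], [0.994, -0.007, -0.105], [-0.008, -1.0, -0.009]]
ft_force: [0.7, 0.5, 0.5]
opening: 46.8
```

Run:
```python
from h import *
st=bot.get_state(); R=np.array(st["tcp_rot"]); print(np.round(st["position"],1),st["opening"])
dl=np.array([501.9,-28.1])-st["position"][:2]; print("cm x,z",R[:2,0]@dl/10,R[:2,2]@dl/10)
```

```text
[ 508.6 -273.7  405.9] 46.821731004674696
cm x,z 24.497981860031054 -1.9156417353324415
```

Now over the jig, fully open, then measure the plug tray.

apply_moves:
  plan:
    - [1,[24.5,0,-1.9],[0,11.6,0]]
    - [1,[24.5,0,-1.9],[0,11.6,0]]
    - [1,[24.5,0,-1.9],[0,11.6,0]]
    - [1,[24.5,0,-1.9],[0,11.6,0]]
    - [1,[24.5,0,-1.9],[0,11.6,0]]
    - [1,[24.5,0,-1.9],[0,11.6,0]]
    - [1,[24.5,0,-1.9],[0,11.6,0]]
    - [1,[24.5,0,-1.9],[0,11.6,0]]
    - [1,[24.5,0,-1.9],[0,11.6,0]]
    - [1,[24.5,0,-1.9],[0,11.6,0]]
    - [1,[24.5,0,-1.9],[0,11.6,0]]

```text
time: 17.5
position: [500.8, -28.5, 399.5]
tcp_rot: [[0.099, -0.0, -0.995], [0.995, -0.0, 0.099], [-0.0, -1.0, 0.0]]
ft_force: [-1.0, 0.1, 0.2]
opening: 93.8
```

Run:
```python
from h import *
st=bot.get_state(); w=bot.snapshot("wrist"); R=np.array(st["tcp_rot"]); print(st["time"],np.round(st["position"],1),R.round(3).tolist(),st["opening"])
cv2.imwrite("pics/w4.png",w["color"]); np.savez("w4.npz",c=w["color"],K=w["K"],mount=w["mount"],pos=st["position"],R=st["tcp_rot"])
img=w["color"]; hsv=cv2.cvtColor(img,cv2.COLOR_BGR2HSV)
m=np.zeros(img.shape[:2],np.uint8); r=slice(125,260),slice(225,310)
m[r]=((hsv[r][...,0]<20)&(hsv[r][...,1]>70)&(hsv[r][...,2]>40))*255
n,l,S,C=cv2.connectedComponentsWithStats(m)
for i in range(1,n):
    if S[i,4]>15: print(S[i].tolist(),wplane(w,st,[C[i]],58)[0,:2].round(1))
```

```text
17.5 [500.8 -28.5 399.5] [[0.099, -0.0, -0.995], [0.995, -0.0, 0.099], [-0.0, -1.0, 0.0]] 93.81148481990977
[248, 138, 19, 19, 285] [448.9 -36.8]
[274, 138, 19, 19, 281] [451.5 -10.5]
[283, 161, 9, 7, 32] [469.   -8.9]
[283, 219, 6, 4, 18] [527. -15.]
[249, 228, 18, 16, 226] [540.5 -46.1]
[274, 228, 17, 16, 226] [543.3 -20. ]
```

View pics/w4.png

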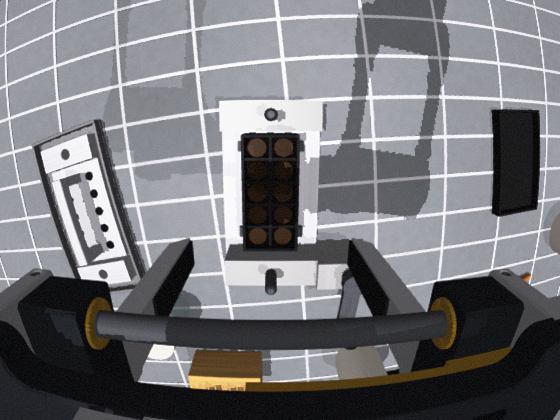

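The template lies flat in the drip tray on the left at (85,205). The plug tray is centred at about (271,192) in the nest, and the carrier is on the right at (516,162).

apply_moves:
  plan:
    - [1,[0,3,0.45],[0,0,0]]
    - [1,[0,7,0.45],[0,0,0]]
    - [1,[0,11,0.45],[0,0,0]]
    - [1,[0,14,0.45],[0,0,0]]
    - [1,[0,16,0.45],[0,0,0]]
    - [1,[0,17,0.45],[0,0,0]]
    - [1,[0,17.1,0.45],[0,0,0]]
    - [1,[0,17.1,0.45],[0,0,0]]
    - [1,[0,17.1,0.45],[0,0,0]]
  grip_force: 20

```text
time: 18.45
position: [496.9, -27.2, 229.8]
tcp_rot: [[0.097, 0.003, -0.995], [0.995, -0.001, 0.097], [-0.0, -1.0, -0.003]]
ft_force: [-0.8, -0.3, 0.7]
opening: 93.5
```

apply_moves:
  plan:
    - [0.4,[0,0,0],[0,0,0]]
    - [0.3,[0,0,0],[0,0,0]]
    - [0,[0,0,0],[0,0,0]]
    - [0,[0,0,0],[0,0,0]]
    - [0,[0,0,0],[0,0,0]]
    - [0,[0,0,0],[0,0,0]]
    - [0,[0,0,0],[0,0,0]]
    - [0,[0,0,0],[0,0,0]]
  grip_force: 20

```text
time: 19.25
position: [496.3, -27.1, 228.8]
tcp_rot: [[0.097, 0.0, -0.995], [0.995, -0.0, 0.097], [-0.0, -1.0, -0.0]]
ft_force: [-0.7, -2.1, 2.4]
opening: 58.0
```

apply_moves:
  plan:
    - [0,[0,-0.3,0],[0,0,0]]
    - [0,[0,-0.8,0],[0,0,0]]
    - [0,[0,-1.5,0],[0,0,0]]
    - [0,[0,-2.5,0],[0,0,0]]
    - [0,[0,-4,0],[0,0,0]]
    - [0,[0,-6,0],[0,0,0]]
    - [0,[0,-8,0],[0,0,0]]
    - [0,[0,-10,0],[0,0,0]]
    - [0,[0,-12,0],[0,0,0]]
    - [0,[0,-13.5,0],[0,0,0]]
    - [0,[0,-14,0],[0,0,0]]
    - [0,[0,-14,0],[0,0,0]]
    - [0,[0,-14,0],[0,0,0]]

```text
time: 20.55
position: [495.8, -26.9, 368.2]
tcp_rot: [[0.097, -0.001, -0.995], [0.995, 0.0, 0.097], [0.0, -1.0, 0.001]]
ft_force: [0.2, 0.4, -2.6]
opening: 58.2
```

apply_moves:
  plan:
    - [0,[1,0,0.1],[0,-0.2,0]]
    - [0,[2.5,0,0.3],[0,-0.5,0]]
    - [0,[4.5,0,0.5],[0,-1,0]]
    - [0,[7,0,0.8],[0,-1.5,0]]
    - [0,[9.5,0,1.1],[0,-2,0]]
    - [0,[12,0,1.4],[0,-2.6,0]]
    - [0,[14.5,0,1.7],[0,-3.2,0]]
    - [0,[17,0,2],[0,-3.7,0]]
    - [0,[19.5,0,2.3],[0,-4.2,0]]
    - [0,[22,0,2.6],[0,-4.8,0]]
    - [0,[24.5,0,2.9],[0,-5.3,0]]
    - [0,[27,0,3.2],[0,-5.9,0]]
    - [0,[29.5,0,3.5],[0,-6.4,0]]
    - [0,[31.5,0,3.7],[0,-6.9,0]]
    - [0,[33.5,0,3.9],[0,-7.3,0]]
    - [0,[34.5,0,4],[0,-7.5,0]]
    - [0,[34.9,0,4.05],[0,-7.6,0]]
    - [0,[34.9,0,4.05],[0,-7.6,0]]
    - [0,[34.9,0,4.05],[0,-7.6,0]]

```text
time: 22.45
position: [489.7, 323.7, 368.4]
tcp_rot: [[-0.035, -0.001, -0.999], [0.999, -0.001, -0.035], [-0.001, -1.0, 0.001]]
ft_force: [-0.6, 0.0, -2.4]
opening: 57.9
```

Run:
```python
from h import *
st=bot.get_state(); w=bot.snapshot("wrist"); t=bot.snapshot("side"); R=np.array(st["tcp_rot"]); print(st["time"],np.round(st["position"],1),R.round(3).tolist(),st["opening"],np.round(st["ft_force"],1))
cv2.imwrite("pics/w5.png",np.hstack([w["color"][40:320,60:460],cv2.resize(t["color"][180:390,200:400],(380,400))[:280]])); np.savez("w5.npz",c=w["color"],K=w["K"],mount=w["mount"],pos=st["position"],R=st["tcp_rot"])
```

```text
22.45 [489.7 323.7 368.4] [[-0.035, -0.001, -0.999], [0.999, -0.001, -0.035], [-0.001, -1.0, 0.001]] 57.902834899855456 [-0.6  0.  -2.4]
```

View pics/w5.png

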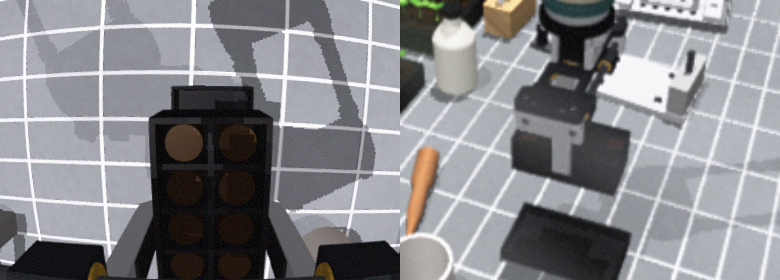

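The tray hangs level over the carrier. The carrier's near edge spans crop (172–253, 87), centred under the tray edge at crop (150–272, 113). I'll do a quick numeric check.

Run:
```python
from h import *
d=np.load("w5.npz"); st={"position":d["pos"],"tcp_rot":d["R"]}; s={"K":d["K"],"mount":d["mount"]}
P=wplane(s,st,[[232,127],[313,127]],18)[:,:2]; Q=wplane(s,st,[[210,157],[332,157]],199.6)[:,:2]
a=np.array([np.cos(.035),np.sin(.035)]); print(P,P.mean(0)+74*a,np.linalg.norm(P[1]-P[0])); print(Q,Q.mean(0)+61*a)
```

```text
[[420.02198538 282.19989425]
 [417.05442288 364.11675392]] [492.49288376 325.74779533] 81.97059427170763
[[431.01706722 293.4838985 ]
 [429.00972747 350.17805023]] [490.97603866 323.96553849]
```

apply_moves:
  plan:
    - [0,[0.1,2,0],[0,0,0]]
    - [0,[0.1,5,0],[0,0,0]]
    - [0,[0.1,8,0],[0,0,0]]
    - [0,[0.1,10.5,0],[0,0,0]]
    - [0,[0.1,12,0],[0,0,0]]
    - [0,[0.1,12.8,0],[0,0,0]]
    - [0,[0.1,13.3,0],[0,0,0]]
    - [0,[0.1,13.7,0],[0,0,0]]
    - [0,[0.1,14,0],[0,0,0]]
    - [0,[0.1,14.2,0],[0,0,0]]
    - [0,[0.1,14.4,0],[0,0,0]]
    - [0,[0.1,14.5,0],[0,0,0]]
    - [0,[0.1,14.5,0],[0,0,0]]
    - [0,[0.1,14.5,0],[0,0,0]]

```text
time: 23.95
position: [489.8, 325.4, 223.8]
tcp_rot: [[-0.035, 0.0, -0.999], [0.999, 0.0, -0.035], [-0.0, -1.0, -0.0]]
ft_force: [-0.4, -0.4, -1.5]
opening: 58.0
```

apply_moves:
  plan:
    - [0,[0,0.05,0],[0,0,0]]
    - [0,[0,0.1,0],[0,0,0]]
    - [0,[0,0.15,0],[0,0,0]]
    - [0,[0,0.2,0],[0,0,0]]
    - [0,[0,0.2,0],[0,0,0]]
    - [0,[0,0.2,0],[0,0,0]]

```text
time: 24.55
position: [489.8, 325.3, 221.6]
tcp_rot: [[-0.035, 0.0, -0.999], [0.999, -0.0, -0.035], [-0.0, -1.0, -0.0]]
ft_force: [0.6, -0.5, -1.9]
opening: 57.8
```

apply_moves:
  plan:
    - [0,[0,0.05,0],[0,0,0]]
    - [0,[0,0.1,0],[0,0,0]]
    - [0,[0,0.15,0],[0,0,0]]
    - [0,[0,0.15,0],[0,0,0]]

```text
time: 24.95
position: [489.7, 325.3, 220.8]
tcp_rot: [[-0.036, 0.0, -0.999], [0.999, 0.0, -0.036], [-0.0, -1.0, -0.0]]
ft_force: [-1.5, -1.0, 4.5]
opening: 58.2
```

apply_moves:
  plan:
    - [0.1,[0,-0.05,0],[0,0,0]]
    - [0.3,[0,-0.05,0],[0,0,0]]
    - [0.5,[0,-0.05,0],[0,0,0]]
    - [0.6,[0,-0.05,0],[0,0,0]]
    - [0.6,[0,-0.05,0],[0,0,0]]
    - [0.6,[0,-0.05,0],[0,0,0]]
    - [0.6,[0,-1,0],[0,0,0]]
    - [0.6,[0,-3,0],[0,0,0]]
    - [0.6,[0,-6,0],[0,0,0]]
    - [0.6,[0,-10,0],[0,0,0]]
    - [0.6,[0,-14,0],[0,0,0]]
    - [0.6,[0,-18,0],[0,0,0]]
    - [0.6,[0,-20,0],[0,0,0]]
    - [0.6,[0,-20,12],[0,0,0]]
    - [0.6,[0,-20,12],[0,0,0]]
    - [0.6,[0,-20,12],[0,0,0]]
    - [0.6,[0,-20,12],[0,0,0]]

```text
time: 26.65
position: [367.2, 320.7, 421.3]
tcp_rot: [[-0.038, 0.001, -0.999], [0.999, 0.001, -0.038], [0.001, -1.0, -0.001]]
ft_force: [0.8, -0.3, -0.0]
opening: 75.1
```

Run:
```python
from h import *
st=bot.get_state(); t=bot.snapshot("top"); u=bot.snapshot("side"); print(st["time"],np.round(st["position"],1),st["opening"],np.round(st["joint_vel"],3))
cv2.imwrite("pics/end.png",np.hstack([cv2.resize(t["color"][140:300,130:450],(400,200)).repeat(1,0),cv2.resize(u["color"][110:380,180:400],(400,491))[0:200]])) 
a=cv2.resize(t["color"][140:300,130:450],(480,240)); b=cv2.resize(u["color"][120:380,170:400],(310,350)); 
im=np.zeros((350,800,3),np.uint8); im[:240,:480]=a; im[:,485:795]=b; cv2.imwrite("pics/end2.png",im)
```

```text
26.65 [367.2 320.7 421.3] 75.14469023195338 [-0.029  0.05  -0.061 -0.023 -0.043 -0.014]
```

View pics/end2.png

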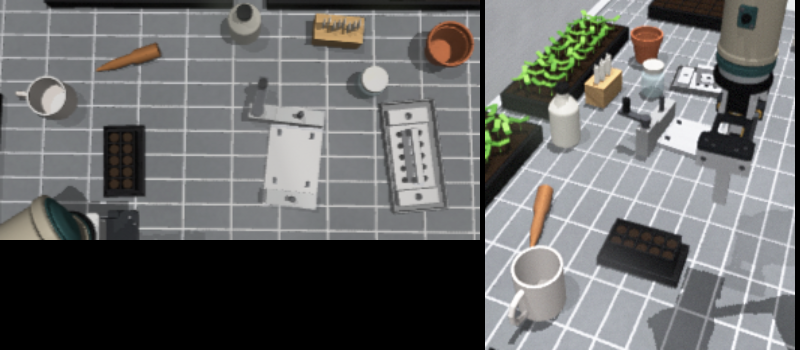

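The final views show the plug tray flat in the carrier at (123,160), the template handle-up inside the drip tray at (412,155), the keeper open at (260,95) and the bystanders in place.

Run:
```python
from h import *
P=cloud(bot.snapshot("top")); 
for c,h in (((489,324),"tray top"),((508,-273),"handle")):
    m=np.hypot(P[...,0]-c[0],P[...,1]-c[1])<25; print(h,m.sum(),np.round(np.nanmedian(P[m],0),1))
print(bot.sign_off())
```

```text
tray top 202 [488.4 325.2  41.8]
handle 212 [ 507.7 -267.3   15.4]
the job is handed in; nothing more can be done
None
```

The job is done as asked and handed in, at about 27 s of the 72 s allowed.

1. **Keeper:** I gripped the knob and turned it 80° along its arc, from about 0.04 to 1.44 rad. It was left open.
2. **Template:** I lifted it level off the pins, with under 1 N of side force in the reading taken on the pins and at the top of the lift. I set it in the drip tray and felt contact at the expected height, within about 1 mm (about 6 N).
3. **Plug tray:** I lifted it upright and set it in the carrier, also touching at the expected height (about 4.5 N).

**Last checks:** The final top and side views show both things lying flat inside their trays, the keeper open, and the bystanders where they were, with the gripper well clear.

The last depth check is only rough. Near the tray centre it read 42 mm, against an expected 52 mm at the rim, which fits recessed plugs and depth noise. Around the handle it read 15 mm, which fits the plate's sheet and holes rather than the bar. Neither reading suggests a misplacement. The force readings were taken at the end of each move, so I didn't see the peaks within a move.

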